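Unlock the stone safe by feel

TASK

Open the small green stone safe: take its key out of the wooden stand, put it down the lock in the safe's top and, pressing only lightly, turn it gently back and forth until its square tip drops into the hidden socket and the key is fully home. Then turn it clockwise until the drawer springs fully open, never forcing it, and leave the key standing in the lock. Leave the other things on the bench where they are.

Things in the scene. Friction and masses are not known exactly. Their poses are not given: they have to be found in the camera images.
- key_bow (a point): Centre of the key's flat steel bow (handle), 65 mm above the tip. The key starts upright; z runs up it from tip to bow. The bow is 34 mm wide along x, 14 mm thick along y (grip across y from above), 38 mm high; below it a round shank, 14 mm diameter, 36 mm long, then a square tip 9.8 mm wide, 10 mm long. 70 g.
- key_tip (a point): Centre of the flat lower end of the key's square tip, on the key's axis; axes as key_bow, the square's sides parallel to x and y.
- key_stand: Hardwood bur stand, 70 x 48 x 50 mm, fixed; origin at the centre of its underside, z up. The key stands upright in its middle hole, 28 mm deep (lift it 35 mm straight up to clear). Steel burs up to 12 mm high stand at the two ends of its top.
- stone_safe: Dark green steel stone safe, 150 x 150 x 70 mm, fixed; origin at the centre of its underside, z up; the drawer front is its -x side. In the middle of its top is the lock, a brass bell-mouthed ring.
- lock_mouth (a point): Centre of the lock's opening at the top of the brass ring, 74 mm above the bench; axes as stone_safe. The mouth is 24 mm wide and narrows within 4 mm to a 15 mm bore that runs straight down (0.5 mm play round the 14 mm shank).
- lock_face (a point): Point on the bore's axis, 22 mm below the mouth, where the black face of the spindle lies. In the face is a square socket 10.8 mm wide, 11 mm deep; its angle about the bore differs each time, unmeasured and out of sight; the key fits every 90 degrees, give or take 6. The face is sprung: a misfitting tip pushes it down up to 4 mm with 1.6 to 4.8 N, then it is solid and must not be forced.
- lock_home (a point): Point on the bore's axis, 32 mm below the mouth, where the tip is when the key is fully home. When the tip lines up, the sprung face jumps up round it and the push vanishes; then it goes down to here. Clockwise from above (about 0.03 N m), 0.3 to 1.5 rad frees the drawer; a solid stop comes 0.25 rad later, another 0.3 rad or more the wrong way. Forcing with 25 N or more counts as damage.
- drawer (a joint): Opening of the safe's drawer in m: 0 shut and latched, 0.05 fully open. A spring throws it open toward the safe's -x side as soon as the latch is freed, and it stays open.
- bench_block: Plain steel bench block, 52 x 52 x 48 mm, loose, a bystander to be left where it is; origin at the centre of its underside.
- spirit_lamp: Glass spirit lamp with brass cap, 69 mm wide and 78 mm high, loose, a bystander to be left where it is; origin at the centre of its underside.
- steel_bowl: Pressed steel bowl of stones, 96 mm wide and 32 mm high, loose, a bystander to be left where it is; origin at the centre of its underside.
There are look-alikes about, which are no part of the job. What is shaped like the part that bears key_bow but pink or yellow is not meant.

How it is judged:
By the outcome, as a careful person would: the job done as asked, in the order asked, and still so for the second after the job is handed in, with the robot touching nothing.
It also fails if it takes over 58 s, if anything falls off the work surface, if the arm or the gripper's body presses on something with over 40 N, if the wrist force passes 120 N, or if a joint passes its speed limit or range.

ROBOT

A 6-joint arm with a two-finger parallel gripper is mounted at the origin on a cart in front of the work surface, level with it; the furniture and walls round the work are solid. World frame = base frame: x ahead of the robot, y to its left, z up, the work surface at z = 0. Lengths are in mm, angles in rad, forces in N, time in s.
With the tool pointing down it reaches from about 375 to 925 mm from the base axis. Payload 5.7 kg.
Tool frame: the origin (TCP) lies at the very end of the fingers, on their centre line; the grasp point (between the pads) lies ctrl.tcp_to_grasp behind it (ctrl.tcp_to_grasp is the distance from the TCP to the grasp point, in mm); z points along the fingers, y is the direction in which the jaws open and shut (so a half turn about z gives the same grasp; the last joint's range is limited). The gripper opens to 88 mm and grips with 3 to 60 N. Pads are 20 mm wide; open, the fingers measure 115 mm over their backs; the gripper's body (75 mm by 178 mm) begins 61 mm behind the grasp point.
Start: joints at [-1.281, 0.359, 1.51, -0, 1.272, -0.115], TCP at [236.283, -551.482, 222.623] pointing down, gripper open.
Joint ranges: [-2.97, 2.97], [-1.01, 2.36], [0.21, 2.38], [-0.96, 4.11], [0.2, 2.71], [-2.98, 2.98]. Speed limits (rad/s): [2.39, 2.39, 3.14, 3.14, 3.14, 3.14].

INTERFACE

Orientations are given as a rotation vector (axis times angle).
In Python, from plant import sensors, eyes, job_done, ctrl gives the robot as it stands.
- The arm moves only by the shell command python3 -m inch 'ROWS' [FORCE]. ROWS is JSON, a list of rows, each a list of 7 numbers: the turn, a rotation vector about the tool's x, y, z in rad, then the shift along the tool's x, y, z in m, then the closure, from -1 (fully open) to 1 (shut), so that 0 is half open. In form: [[wx, wy, wz, x, y, z, grip], ...]. A call has 1 to 8 rows; each row is the pose to reach, as a shift and turn from the pose commanded when the call began, along the tool's axes at that moment; what a row does not reach only later rows make up. A row lasts 1/10 s, in which the tool goes at most 50 mm and 8.59 degrees, less where a joint would pass 70% of its speed; a pose out of reach is approached as far as the arm can. A call with a gripper value outside its range is refused whole. The fingers move at their own pace and stop on an object; FORCE is the grip in N (left out, the last holds). Time passes only in rows, so rows that repeat a pose let the fingers close. It gives the time, the measured TCP pose, the force and the opening at its end, in the units of the state.
- sensors.sense(): the state, without advancing time (a new reading comes with each control period).
- eyes.get_image(name): name is "scene" or "side" or "wrist"; returns the picture (400x640x3 uint8, red, green, blue); there is no depth.
- eyes.get_calibration(name): a dict with "vertical_fov" (degrees; the focal length in pixels is half the picture's height over the tangent of half this angle, whatever the lens; pixels are square), "cx", "cy" (the principal point, pixels), "R" (3x3) and "t" (3): a world point X has camera coordinates R X + t. Camera axes: x right, y down, z forward; pixel columns grow to the right and rows downward; lengths in mm; the calibration is good to about 2 mm. A picture is of the moment at which its call begins: read the wrist's pose just before it. get_calibration takes no time and is no camera call; for the wrist camera it gives the pose at the moment of the call.
- job_done(): hands the job in, once; it reports no verdict.
The state is a dict: "clock": time; "qpos": joint angles; "joint_velocities": joint speeds; "tau": joint torques, N m; "position": TCP position; "ee_rot": TCP orientation; "force": force on the tool from outside, world axes, zero at the start; "ft_torque": the same for the moment, N m; "gripper_width": opening from 0.0 (shut) to 1.0 (fully open).
Only numpy, scipy, OpenCV 4.12 (cv2) and the standard library are available. Lean on these libraries where they do the work, as an engineer would, in place of code of your own. Each camera call takes 0.05 s, during which the arm holds its last target.

## Working session

There is one attempt and no reset: what is moved stays moved. The work goes in short steps, Python scripts to look and compute and a shell command to move; the robot and the scene stay as the last step left them, time stands still between calls to the robot, and variables do not carry over. Pictures are saved under pics/ and viewed, and the job is handed in when it is done.

```bash
mkdir -p pics; ls; python3 - <<'E'
from plant import sensors,eyes,ctrl
import cv2
print(sensors.sense()); print(ctrl.tcp_to_grasp)
for n in ["scene","side","wrist"]:
    c=eyes.get_calibration(n);print(n,c)
    cv2.imwrite(f"pics/{n}0.png",eyes.get_image(n)[:,:,::-1])
E
```

```text
pics
{'clock': 0.0, 'qpos': array([-1.28110898e+00,  3.59464063e-01,  1.51141903e+00, -1.32748953e-05,
        1.27248710e+00, -1.15098951e-01]), 'joint_velocities': array([-0.0005375 ,  0.00072783, -0.00080018,  0.00138665, -0.00042603,
        0.00044883]), 'tau': array([ 2.46017044e-03, -5.15364182e+01, -2.70721650e+01,  6.78446679e-02,
        3.50169931e-02, -1.23621721e-04]), 'position': array([ 236.08680644, -550.86024736,  221.8390618 ]), 'ee_rot': array([-3.07573270e+00, -6.31155041e-01,  2.63131419e-04]), 'force': array([ 0.40102366, -1.33744287,  0.25211252]), 'ft_torque': array([0.03083334, 0.07752698, 0.00409735]), 'gripper_width': 0.9960360861355465}
18.700000000000003
scene {'vertical_fov': 55.12836463599731, 'cx': 319.1126338340166, 'cy': 201.14432887611179, 'R': array([[-0.67318669, -0.73946135,  0.00407313],
       [-0.48019456,  0.4329548 , -0.76286521],
       [ 0.56234585, -0.51550661, -0.64654472]]), 't': array([558.55426372, 216.12475774, 744.10500268])}
side {'vertical_fov': 57.65624489579829, 'cx': 315.4500382483978, 'cy': 201.23121539942971, 'R': array([[ 0.99813775, -0.05996649, -0.01118262],
       [-0.03495998, -0.41212323, -0.91045716],
       [ 0.0499883 ,  0.90915261, -0.41345218]]), 't': array([-545.1166774 ,  183.17154301,  618.38596218])}
wrist {'vertical_fov': 61.99367290617602, 'cx': 319.6312671725603, 'cy': 201.87753728143858, 'R': array([[ 0.39350354, -0.91932223, -0.00126515],
       [-0.87887418, -0.3765933 ,  0.29284409],
       [-0.26969453, -0.11412328, -0.95615937]]), 't': array([-600.3660849 ,  -35.38606581,  392.6259416 ])}
```

View pics/scene0.png

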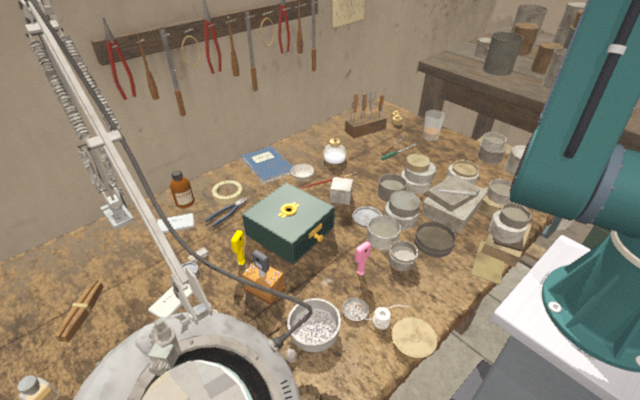

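View pics/side0.png

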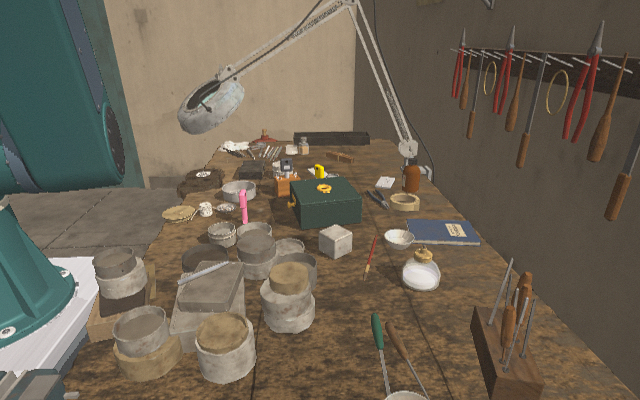

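View pics/wrist0.png

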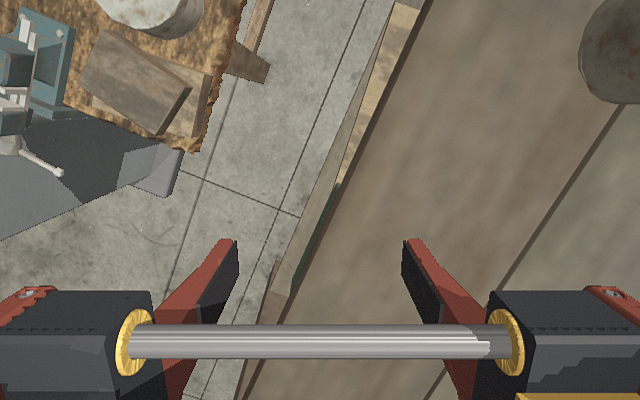

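The scene view shows a grey key in the orange stand at about (262,265). A yellow key-like thing is at (238,247) and a pink one at (363,257). The safe is at (289,222), with its ring at (289,209). The grey steel one is the one meant; I'll confirm it in an enlarged crop.

```bash
python3 - <<'E'
import cv2,numpy as np
a=cv2.imread("pics/scene0.png")[180:310,215:375];b=cv2.imread("pics/side0.png")[145:235,230:370]
cv2.imwrite("pics/c1.png",cv2.resize(a,None,fx=5,fy=4.6,interpolation=cv2.INTER_CUBIC) if 0 else cv2.resize(a,None,fx=4.6,fy=4.6,interpolation=2))
cv2.imwrite("pics/c2.png",cv2.resize(b,None,fx=5.5,fy=5.5,interpolation=2))
E
```

```text
(no output)
```

View pics/c1.png

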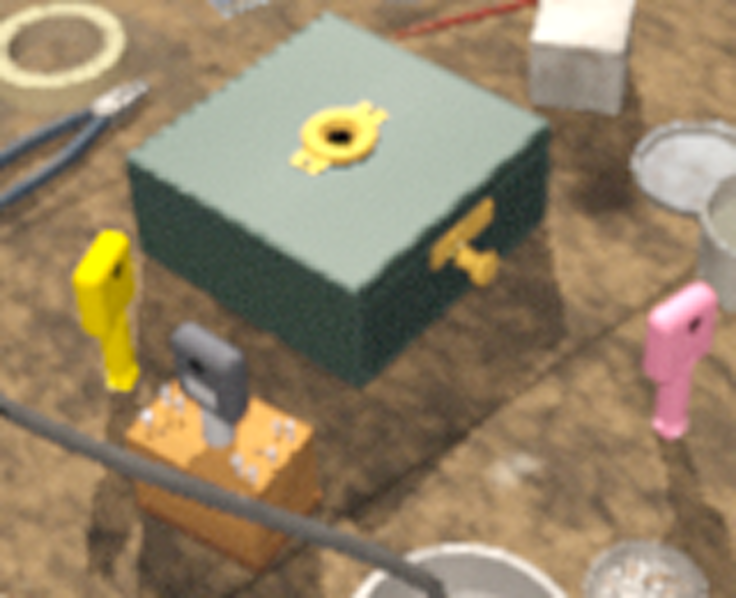

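View pics/c2.png

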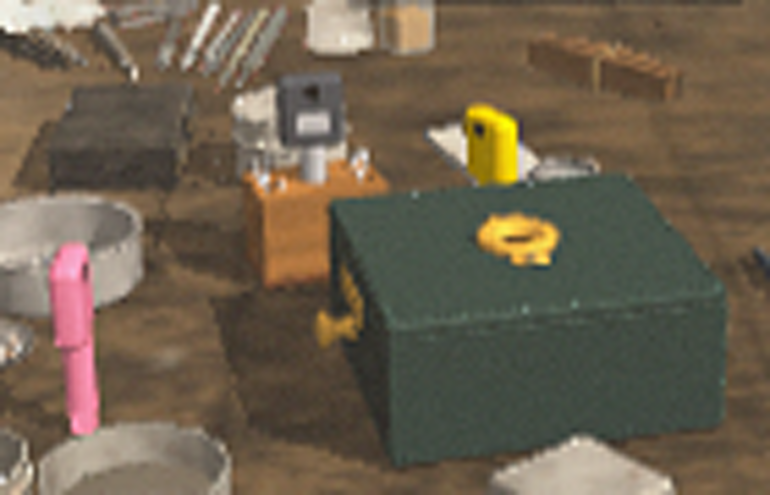

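```bash
cat > h.py <<'E'
import numpy as np, cv2
from plant import eyes,sensors
def K(n,c=None):
    c=c or eyes.get_calibration(n); f=200/np.tan(np.radians(c['vertical_fov']/2)); return c,f
def ray(n,p,c=None):
    c,f=K(n,c); R=np.array(c['R']);t=np.array(c['t'])
    d=R.T@np.array([(p[0]-c['cx'])/f,(p[1]-c['cy'])/f,1]); return -R.T@t,d/np.linalg.norm(d)
def plane(n,p,z,c=None):
    o,d=ray(n,p,c); return o+d*(z-o[2])/d[2]
def tri(a,pa,b,pb):
    o1,d1=ray(a,pa);o2,d2=ray(b,pb)
    s=np.linalg.lstsq(np.c_[d1,-d2],o2-o1,rcond=None)[0]
    x,y=o1+s[0]*d1,o2+s[1]*d2
    return (x+y)/2,np.linalg.norm(x-y)
def proj(n,X,c=None):
    c,f=K(n,c); q=np.array(c['R'])@X+c['t']; return f*q[:2]/q[2]+[c['cx'],c['cy']]
E
python3 - <<'E'
from h import *
np.set_printoptions(precision=1,suppress=True)
s=lambda x,y:(x/4.6+215-.4,y/4.6+180-.4)
d=lambda x,y:(x/5.5+230-.4,y/5.5+145-.4)
for nm,a,b in [("bow",s(208,372),d(311,110)),("ring",s(340,135),d(518,238)),("pink",s(682,328),d(72,305)),("yellow",s(105,280),d(492,145)),("lampbase",(203,312),(408,150)),("head",(195,390),(212,107)),("knob",s(480,265),d(330,328))]:
    print(nm,*tri("scene",a,"side",b))
print("ring plane74",plane("scene",s(340,135),74),plane("side",d(518,238),74))
for p in [(335,12),(548,128),(360,290),(130,158)]: print("corner",plane("scene",s(*p),70))
for p in [(125,438),(185,385),(315,432),(265,490)]: print("stand",plane("scene",s(*p),50))
for p in [(245,185),(385,185)]: print("stand side",plane("side",d(*p),50))
E
```

```text
bow [491.9 460.3  87.4] 0.14792173610296733
ring [586.1 316.2  71.5] 1.5939801948302021
pink [390.4 279.4  63.1] 1.0960276110945568
yellow [583.9 454.   67.2] 1.4377514975346595
lampbase [729.7 547.8  -0.4] 330.1650384151395
head [271.4 674.2 221.4] 25.972971979510913
knob [499.6 302.   36.6] 1.6638630387224698
ring plane74 [582.8 318.1  74. ] [586.4 311.6  74. ]
corner [665.7 255.   70. ]
corner [521.8 235.8  70. ]
corner [499.  374.3  70. ]
corner [641.4 401.3  70. ]
stand [514.4 491.5  50. ]
stand [521.4 455.7  50. ]
stand [462.9 429.7  50. ]
stand [452.9 463.8  50. ]
stand side [456.3 453.9  50. ]
stand side [528.5 447.5  50. ]
```

```bash
python3 - <<'E'
from h import *
np.set_printoptions(precision=0,suppress=True)
for nm,a,b in [("pivot",(203,312),(228,73)),("pivot2",(160,340),(225,75)),("headc",(190,375),(212,100)),("elbow",(35,5),(350,3)),("elbow2",(20,0),(345,0)),("mid",(110,140),(290,35)),("cable tip",(308,310),(185,122)),("ringL",(75,400),(240,92)),("ringR",(298,390),(182,112))]:
    print(nm,*tri("scene",a,"side",b))
print(plane("side",(408,155),0),ray("scene",(0,0))[0],ray("side",(0,0))[0])
a=cv2.imread("pics/side0.png")[0:200,150:440];cv2.imwrite("pics/c3.png",cv2.resize(a,None,fx=2.7,fy=2.7,interpolation=2))
# epipolar of cable pt
o,d=ray("scene",(262,288))
for s in range(300,1000,60):
    X=o+d*s; print(s,X,proj("side",X))
E
```

```text
pivot [316. 641. 312.] 25.011017149060145
pivot2 [307. 685. 308.] 5.5811128378899255
headc [275. 672. 244.] 27.95114875004181
elbow [686. 614. 509.] 21.021563697324567
elbow2 [674. 628. 518.] 22.327022666073702
mid [513. 622. 415.] 12.814603947609683
cable tip [248. 513. 216.] 65.45596557599805
ringL [340. 771. 248.] 3.84228568248479
ringR [200. 592. 220.] 23.396936842033103
[947. 792.   0.] [ 61. 703. 644.] [ 520. -519.  416.]
300 [222. 614. 406.] [185.  42.]
360 [254. 596. 359.] [198.  60.]
420 [286. 579. 311.] [210.  78.]
480 [318. 561. 264.] [223.  96.]
540 [350. 543. 216.] [235. 114.]
600 [382. 525. 169.] [247. 132.]
660 [414. 507. 121.] [259. 149.]
720 [446. 490.  74.] [271. 166.]
780 [478. 472.  26.] [282. 183.]
840 [510. 454. -21.] [294. 200.]
900 [542. 436. -69.] [306. 217.]
960 [ 574.  418. -116.] [317. 234.]
```

View pics/c3.png

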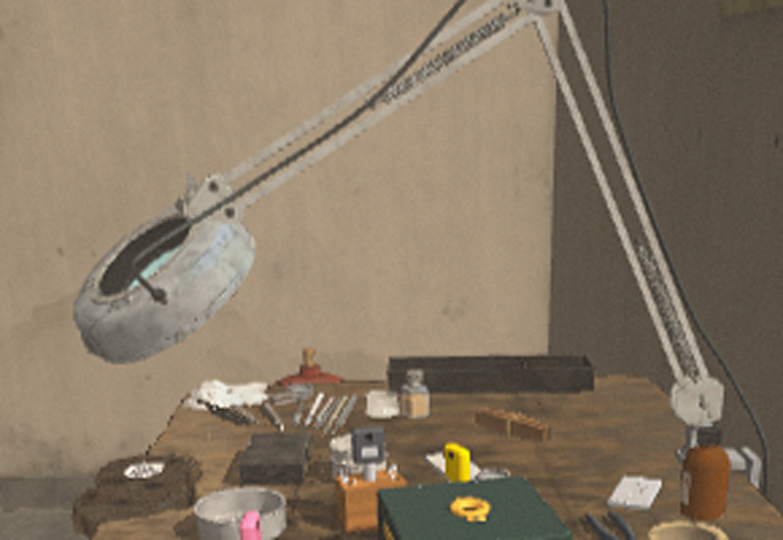

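```bash
cat >> h.py <<'E'
from scipy.spatial.transform import Rotation as Ro
def pose():
    s=sensors.sense(); return np.array(s['position']),Ro.from_rotvec(s['ee_rot']),s
def yaw(R): x=R.as_matrix()[:,0]; return np.degrees(np.arctan2(x[1],x[0]))
def go(x,y,z,yw):
    p,R,s=pose(); a=np.radians(yw); c,q=np.cos(a),np.sin(a)
    T=Ro.from_matrix(np.array([[c,q,0],[q,-c,0],[0,0,-1]]))
    w=(R.inv()*T).as_rotvec(); d=R.inv().apply(np.array([x,y,z])-p)/1000
    print("rows:",np.round(w,4),np.round(d,4)," now",np.round(p,1),"yaw",round(yaw(R),2),"t",round(s['clock'],2))
def wcamTool():
    p,R,s=pose(); c=eyes.get_calibration("wrist"); Rc=np.array(c['R']); o=-Rc.T@np.array(c['t'])
    return R.inv().apply(o-p), R.inv().apply(Rc[2])
E
python3 - <<'E'
from h import *
np.set_printoptions(precision=3,suppress=True)
print(dir(__import__('plant').ctrl))
p,R,s=pose();print(yaw(R),R.as_matrix()); print(wcamTool())
go(520,-300,260,23.2-60)
E
```

```text
['PlanningError', '__class__', '__delattr__', '__dict__', '__dir__', '__doc__', '__eq__', '__format__', '__ge__', '__getattribute__', '__getstate__', '__gt__', '__hash__', '__init__', '__init_subclass__', '__le__', '__lt__', '__module__', '__ne__', '__new__', '__reduce__', '__reduce_ex__', '__repr__', '__setattr__', '__sizeof__', '__str__', '__subclasshook__', '__weakref__', 'tcp_to_grasp']
23.189761900589048 [[ 0.919  0.394 -0.   ]
 [ 0.394 -0.919  0.001]
 [ 0.    -0.001 -1.   ]]
(array([  80.895,    1.22 , -163.101]), array([-0.293,  0.   ,  0.956]))
rows: [-0.001  0.001  1.047] [ 0.36  -0.119 -0.038]  now [ 236.2 -551.   222. ] yaw 23.19 t 0.15
```

```bash
python3 - <<'E'
from h import *
go(520,-300,280,23.2+60)
E
```

```text
rows: [-1.2000e-03 -1.0000e-03 -1.0474e+00] [ 0.3598 -0.119  -0.0578]  now [ 236.2 -551.   222. ] yaw 23.19 t 0.15
```

```bash
python3 -m inch '[[0,0,-1.047,0.36,-0.119,-0.058,-1],[0,0,-1.047,0.36,-0.119,-0.058,-1],[0,0,-1.047,0.36,-0.119,-0.058,-1],[0,0,-1.047,0.36,-0.119,-0.058,-1],[0,0,-1.047,0.36,-0.119,-0.058,-1],[0,0,-1.047,0.36,-0.119,-0.058,-1],[0,0,-1.047,0.36,-0.119,-0.058,-1],[0,0,-1.047,0.36,-0.119,-0.058,-1]]' 30; python3 -c "
from h import *
go(620,40,280,143)"
```

```text
clock: 0.95
position: [522.4, -297.8, 281.0]
ee_rot: [2.343, 2.092, 0.001]
force: [-0.0, -0.5, -0.4]
gripper_width: 1.001
rows: [ 9.0000e-04 -2.0000e-04 -1.0381e+00] [0.3466 0.0589 0.0013]  now [ 522.4 -297.8  281. ] yaw 83.52 t 0.95
```

```bash
python3 -m inch '[[0,0,-1.04,0.347,0.059,0,-1],[0,0,-1.04,0.347,0.059,0,-1],[0,0,-1.04,0.347,0.059,0,-1],[0,0,-1.04,0.347,0.059,0,-1],[0,0,-1.04,0.347,0.059,0,-1],[0,0,-1.04,0.347,0.059,0,-1],[0,0,-1.04,0.347,0.059,0,-1],[0,0,-1.04,0.347,0.059,0,-1]]'; python3 -c "
from h import *
go(550,420,260,204.5)"
```

```text
clock: 1.75
position: [620.9, 43.0, 280.2]
ee_rot: [-0.99, -2.981, -0.004]
force: [0.2, -0.8, -2.1]
gripper_width: 1.0
rows: [ 2.8000e-03 -1.0000e-04 -1.0686e+00] [0.2822 0.2597 0.0212]  now [620.9  43.  280.2] yaw 143.27 t 1.75
```

```bash
python3 -c "
from h import *
go(492,460,230,204.5)"
```

```text
rows: [ 2.8000e-03 -1.0000e-04 -1.0686e+00] [0.3526 0.257  0.0513]  now [620.9  43.  280.2] yaw 143.27 t 1.75
```

```bash
python3 -m inch '[[0,0,-1.069,0.353,0.257,0.051,-1],[0,0,-1.069,0.353,0.257,0.051,-1],[0,0,-1.069,0.353,0.257,0.051,-1],[0,0,-1.069,0.353,0.257,0.051,-1],[0,0,-1.069,0.353,0.257,0.051,-1],[0,0,-1.069,0.353,0.257,0.051,-1],[0,0,-1.069,0.353,0.257,0.051,-1],[0,0,-1.069,0.353,0.257,0.051,-1]]'; python3 -c "
from h import *
go(492,460,230,204.5)"
```

```text
clock: 2.55
position: [505.2, 418.6, 233.9]
ee_rot: [0.658, -3.072, 0.001]
force: [0.5, 0.1, 0.4]
gripper_width: 0.999
rows: [-0.0004 -0.0004 -0.0056] [-0.0049  0.0432  0.0039]  now [505.2 418.6 233.9] yaw -155.82 t 2.55
```

```bash
python3 -m inch '[[0,0,0,0,0,0,-1],[0,0,0,0,0,0,-1],[0,0,0,0,0,0,-1]]'; python3 -c "
from h import *
go(492,460,230,204.5)
import pickle
pickle.dump((eyes.get_calibration('wrist'),sensors.sense()),open('w1.pkl','wb'))
cv2.imwrite('pics/w1.png',eyes.get_image('wrist')[:,:,::-1])
for z in (87,106): print(proj('wrist',np.array([492,460,z])))"
```

```text
clock: 2.85
position: [506.4, 416.2, 234.2]
ee_rot: [0.651, -3.073, 0.001]
force: [0.3, 0.0, 1.1]
gripper_width: 1.001
rows: [-0.0008 -0.0005 -0.01  ] [-0.0046  0.0458  0.0041]  now [506.4 416.2 234.2] yaw -156.07 t 2.85
[368.85614825 191.72635603]
[371.77743437 197.26611783]
```

View pics/w1.png

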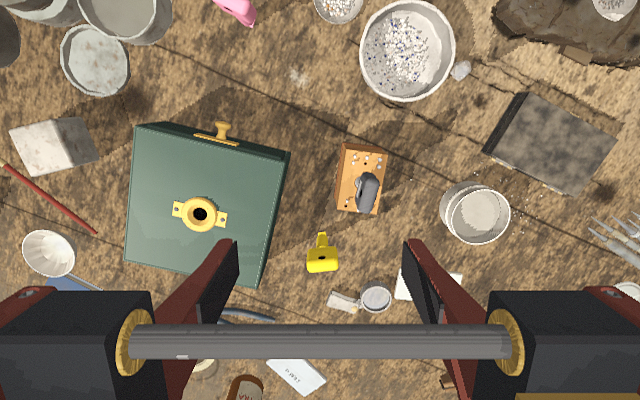

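The grey key shows at (367,190) in the orange stand, the ring at (200,213) and the yellow look-alike at (322,258). I'll zoom in on the key and the lock.

```bash
python3 - <<'E'
import cv2,numpy as np
a=cv2.imread("pics/w1.png")
b=cv2.resize(a[130:230,315:415],None,fx=6,fy=6,interpolation=2); cv2.imwrite("pics/c4.png",b)
b=cv2.resize(a[110:290,110:310],None,fx=3.3,fy=3.3,interpolation=2); cv2.imwrite("pics/c5.png",b)
E
```

```text
(no output)
```

View pics/c4.png

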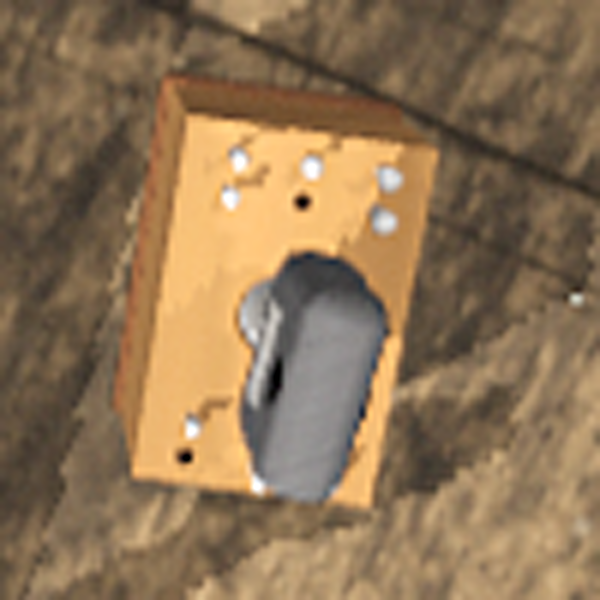

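View pics/c5.png

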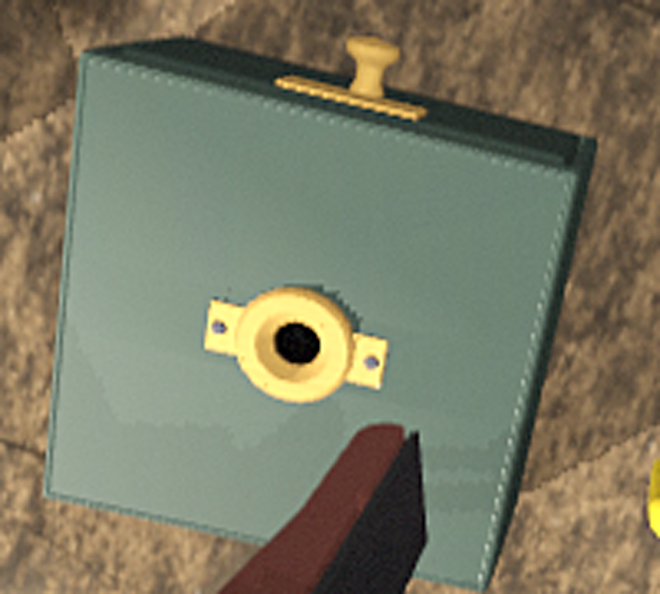

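```bash
python3 - <<'E'
from h import *
import pickle
np.set_printoptions(precision=1,suppress=True)
c,s=pickle.load(open('w1.pkl','rb'))
q=lambda x,y:(x/6+315-.4,y/6+130-.4)
P=lambda x,y,z:plane('wrist',q(x,y),z,c)
for a,b,z in [((318,300),(262,470),106),((385,330),(345,480),106),((185,115),(135,478),50),((437,152),(372,505),50)]:
    A,B=P(*a,z),P(*b,z);print(A,B,np.degrees(np.arctan2(*(B-A)[[1,0]])))
print("c",P(325,392,106))
q=lambda x,y:(x/3.3+110-.4,y/3.3+110-.4)
print("ring top",plane('wrist',q(297,343),74,c))
C=[plane('wrist',q(*p),70,c) for p in [(82,50),(575,165),(485,590),(47,493)]];
for k in C: print(k)
print(np.mean(C,0))
for i in range(4):
  d=C[(i+1)%4]-C[i]; print(np.linalg.norm(d),np.degrees(np.arctan2(d[1],d[0])))
go(492,460,175,209)
E
```

```text
[478.4 449.3 106. ] [505.9 453.3 106. ] 8.333237477571
[478.5 460.5 106. ] [502.2 465.7 106. ] 12.241672048444869
[467.  426.5  50. ] [530.8 446.4  50. ] 17.333420631748236
[455.  469.4  50. ] [517.8 488.4  50. ] 16.86536892134465
c [490.8 456.6 106. ]
ring top [585.5 314.7  74. ]
[526.4 228.8  70. ]
[499.5 372.7  70. ]
[646.4 399.4  70. ]
[670.9 254.6  70. ]
[585.8 313.9  70. ]
146.4523849709638 100.60433614276177
149.339241590553 10.302509240879521
146.88783030215856 -80.38532642771875
146.80502761849536 -169.86410078332833
rows: [-0.  -0.  -0.1] [-0.   0.   0.1]  now [506.6 416.1 234.4] yaw -156.11 t 2.9
```

```bash
python3 -c "
from h import *
go(491,457.5,165,190.5)"
```

```text
rows: [-0.0006 -0.      0.2337] [-0.0025  0.0443  0.0694]  now [506.6 416.1 234.4] yaw -156.11 t 2.9
```

```bash
python3 -m inch '[[0,0,0.234,-0.0025,0.0443,0.0694,-1],[0,0,0.234,-0.0025,0.0443,0.0694,-1],[0,0,0.234,-0.0025,0.0443,0.0694,-1],[0,0,0.234,-0.0025,0.0443,0.0694,-1]]'; python3 -c "
from h import *
go(491,457.5,165,190.5)
import pickle
pickle.dump((eyes.get_calibration('wrist'),sensors.sense()),open('w2.pkl','wb'))
a=eyes.get_image('wrist')[:,:,::-1];cv2.imwrite('pics/w2.png',a)
p=proj('wrist',np.array([491,457.5,106]));print(p)
x,y=int(p[0]),int(p[1]);x0,y0=x-70,y-65;print(x0,y0)
cv2.imwrite('pics/c6.png',cv2.resize(a[y0:y0+130,x0:x0+140],None,fx=4.5,fy=4.5,interpolation=2))"
```

```text
clock: 3.3
position: [490.8, 457.7, 165.0]
ee_rot: [0.292, -3.128, 0.002]
force: [1.0, -0.4, 0.8]
gripper_width: 1.003
rows: [-0.001  -0.0006  0.0026] [-0.0002 -0.0003 -0.    ]  now [490.8 457.7 165. ] yaw -169.35 t 3.3
[320.6409095  216.85726677]
250 151
```

View pics/c6.png

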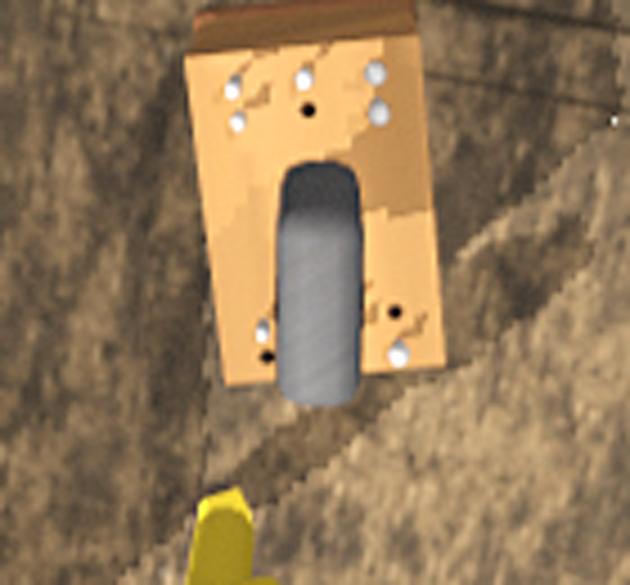

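View pics/w2.png

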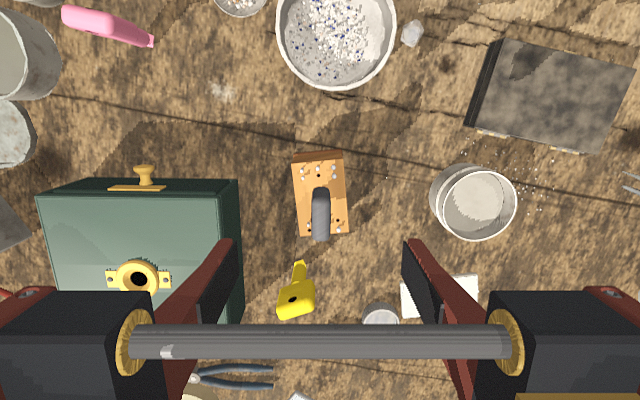

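```bash
python3 - <<'E'
from h import *
import pickle
c,s=pickle.load(open('w2.pkl','rb'))
q=lambda x,y:(x/4.5+250-.4,y/4.5+151-.4)
print(plane('wrist',q(320,308),106,c),plane('wrist',q(320,212),106,c),plane('wrist',q(320,405),106,c))
a=cv2.imread('pics/w2.png')[240:320,95:185];cv2.imwrite('pics/c7.png',cv2.resize(a,None,fx=7,fy=7,interpolation=2))
X=plane('wrist',q(320,308),106,c)
go(X[0],X[1],70,190.4)
E
```

```text
[491.33571571 457.2706173  106.        ] [475.8261548  454.34395025 106.        ] [507.65294945 460.3496929  106.        ]
rows: [0.0001 0.0014 0.004 ] [ 0.0005 -0.0009  0.0961]  now [491.6 458.2 166.1] yaw -169.37 t 3.35
```

View pics/c7.png

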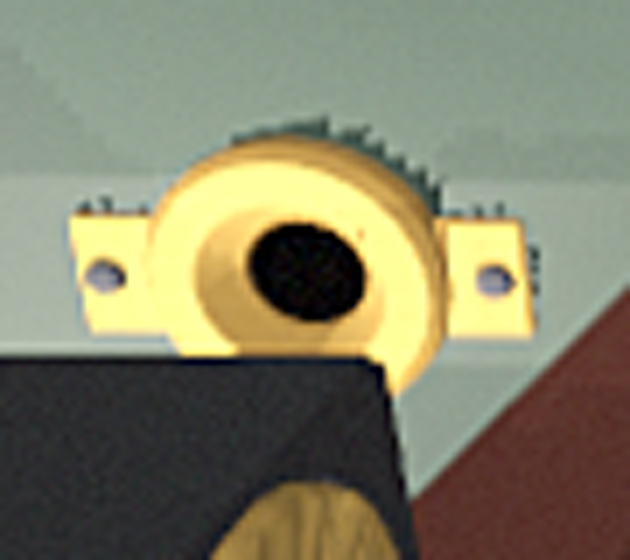

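```bash
python3 -m inch '[[0,0,0.003,0.0005,-0.0005,0.045,-1],[0,0,0.003,0.0005,-0.0005,0.0955,-1],[0,0,0.003,0.0005,-0.0005,0.0955,-1],[0,0,0.003,0.0005,-0.0005,0.0955,-1]]'; python3 -m inch '[[0,0,0,0,0,0,0.3],[0,0,0,0,0,0,0.7],[0,0,0,0,0,0,1],[0,0,0,0,0,0,1],[0,0,0,0,0,0,1],[0,0,0,0,0,0,1],[0,0,0,0,0,0,1],[0,0,0,0,0,0,1]]' 30;
```

```text
clock: 3.75
position: [490.6, 458.0, 70.7]
ee_rot: [-0.285, 3.128, -0.0]
force: [0.7, 0.3, 0.8]
gripper_width: 0.997
clock: 4.55
position: [489.6, 458.6, 69.3]
ee_rot: [0.286, -3.128, 0.0]
force: [-0.3, -0.5, 0.2]
gripper_width: 0.308
```

```bash
python3 -c "
from h import *
for i in range(4):
  p,R,s=pose();print(p,s['force'],s['gripper_width'],yaw(R)); im=eyes.get_image('wrist' if i else 'scene')
  cv2.imwrite('pics/g%d.png'%i,im[:,:,::-1])
  "
```

```text
[489.60706766 458.61034298  69.28573941] [-0.27272949 -0.48408757  0.21807133] 0.3080669179167207 -169.559279875268
[489.57600406 458.63684307  69.25554877] [0.47627152 0.12959478 0.18768182] 0.26393925046203986 -169.55427768745892
[489.61031321 458.61220439  69.26957041] [-0.81297493  1.00162372 -0.62283363] 0.220302971460929 -169.5581528153959
[489.64458468 458.61499746  69.26898183] [ 0.43900836 -0.67430837  0.12915433] 0.17426360432438018 -169.56165830078004
```

View pics/g3.png

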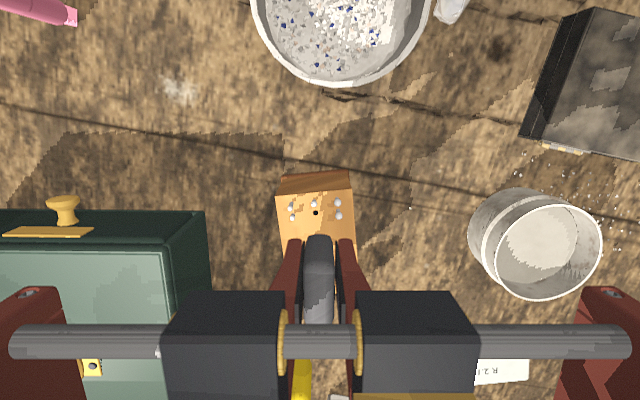

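View pics/g0.png

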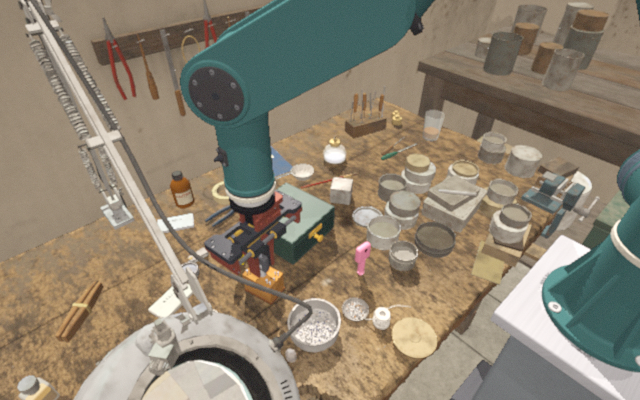

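```bash
python3 -m inch '[[0,0,0,0,0,0,1],[0,0,0,0,0,0,1],[0,0,0,0,0,0,1],[0,0,0,0,0,0,1]]' 30;  python3 -m inch '[[0,0,0,0,0,-0.006,1],[0,0,0,0,0,-0.012,1],[0,0,0,0,0,-0.018,1],[0,0,0,0,0,-0.024,1],[0,0,0,0,0,-0.03,1],[0,0,0,0,0,-0.036,1],[0,0,0,0,0,-0.042,1]]'
```

```text
clock: 5.15
position: [489.6, 458.6, 69.3]
ee_rot: [0.286, -3.128, -0.0]
force: [0.9, 0.0, -1.1]
gripper_width: 0.159
clock: 5.85
position: [489.7, 458.6, 112.0]
ee_rot: [-0.286, 3.128, 0.0]
force: [0.5, -0.1, 0.1]
gripper_width: 0.16
```

```bash
python3 -m inch '[[0,0,0,0,0,-0.02,1],[0,0,0,0,0,-0.04,1],[0,0,0,0,0,-0.04,1]]'; python3 -c "
from h import *
go(585.5,314.7,150,190.4)
a=eyes.get_image('wrist')[:,:,::-1];cv2.imwrite('pics/w3.png',a)
a=eyes.get_image('scene')[:,:,::-1][180:320,190:370];cv2.imwrite('pics/s3.png',cv2.resize(a,None,fx=4,fy=4,interpolation=2))
a=eyes.get_image('side')[:,:,::-1][80:220,220:400];cv2.imwrite('pics/d3.png',cv2.resize(a,None,fx=4,fy=4,interpolation=2))
"
```

```text
clock: 6.15
position: [491.4, 460.0, 154.6]
ee_rot: [-0.285, 3.124, 0.005]
force: [0.5, 0.5, -0.5]
gripper_width: 0.152
rows: [0.0026 0.005  0.0007] [-0.0661 -0.16    0.0045]  now [491.4 460.  154.6] yaw -169.56 t 6.15
```

View pics/w3.png

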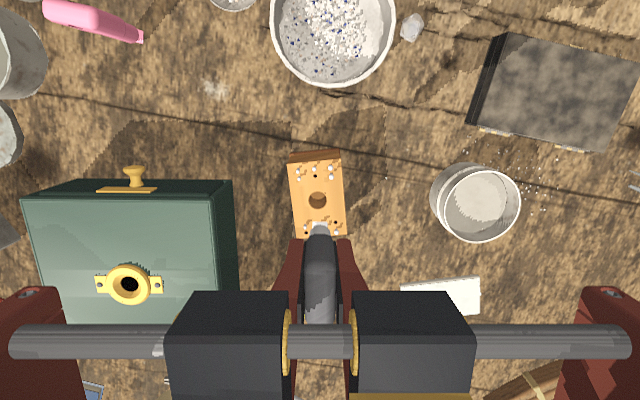

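View pics/s3.png

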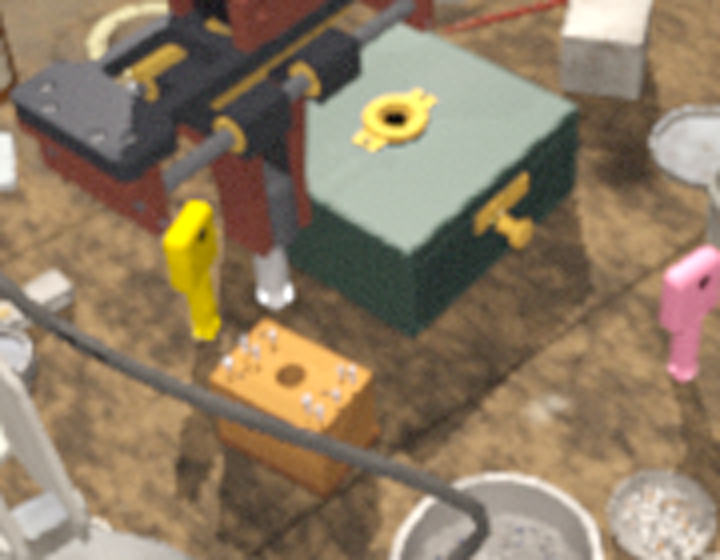

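View pics/d3.png

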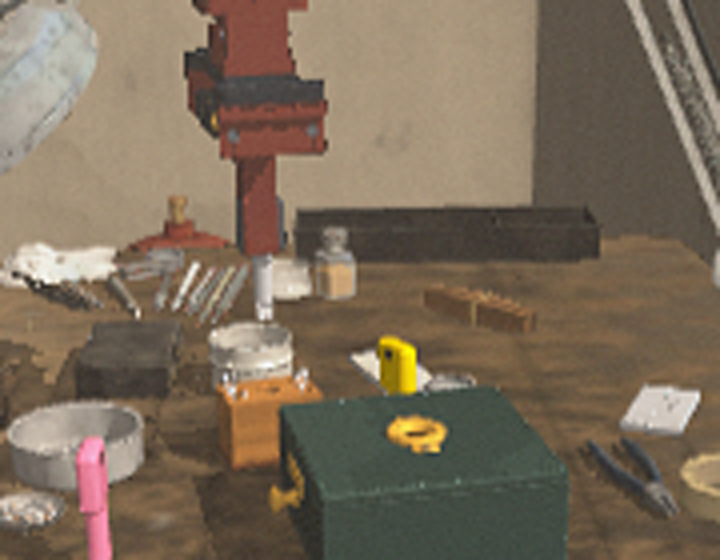

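```bash
python3 - <<'E'
from h import *
np.set_printoptions(precision=2,suppress=True)
t,e=tri("scene",(275/4+190-.4,300/4+180-.4),"side",(263/4+220-.4,316/4+80-.4));print("tip",t,e)
print("hole",plane('wrist',(317.5,200),50)); print("lock",plane('wrist',(130.5,284.5),73))
# dark bore by mask
a=cv2.imread('pics/w3.png');
g=a[255:315,95:165].max(2)<45
n,l,st,ce=cv2.connectedComponentsWithStats(g.astype(np.uint8)); print(st[1:],ce[1:]+[95,255])
p,R,s=pose();print(p,yaw(R),s['qpos'])
E
```

```text
tip [490.93 461.64 105.1 ] 1.1735480035056458
hole [488.8 455.1  50. ]
lock [580.92 316.11  73.  ]
[[ 26  22  17  14 182]] [[129.23 283.51]]
[489.29 458.34 150.76] -169.5608297786031 [ 0.65  0.52  1.42  0.    1.19 -1.1 ]
```

```bash
python3 - <<'E'
from h import *
np.set_printoptions(precision=2,suppress=True)
t,e=tri("scene",(396/4+190-.4,117/4+180-.4),"side",(417/4+220-.4,432/4+80-.4));print("ring",t,e)
go(584.5,315.5,140,190.4)
E
```

```text
ring [586.09 316.2   72.1 ] 2.1246622261192396
rows: [-0. -0.  0.] [-0.07 -0.16  0.01]  now [489.3 458.3 150.8] yaw -169.56 t 6.3
```

```bash
python3 -m inch '[[0,0,0,-0.017,-0.040,0,1],[0,0,0,-0.034,-0.080,0,1],[0,0,0,-0.051,-0.120,0,1],[0,0,0,-0.0682,-0.1582,0.006,1],[0,0,0,-0.0682,-0.1582,0.012,1],[0,0,0,-0.0682,-0.1582,0.012,1],[0,0,0,-0.0682,-0.1582,0.012,1]]'; python3 -c "
from h import *
import pickle
p,R,s=pose();print(p,yaw(R),s['qpos'])
pickle.dump(eyes.get_calibration('wrist'),open('w4.pkl','wb'))
a=eyes.get_image('wrist')[:,:,::-1];cv2.imwrite('pics/w4.png',a)
a=eyes.get_image('scene')[:,:,::-1][130:260,230:350];cv2.imwrite('pics/s4.png',cv2.resize(a,None,fx=4.6,fy=4.6,interpolation=2))
a=eyes.get_image('side')[:,:,::-1][110:230,260:400];cv2.imwrite('pics/d4.png',cv2.resize(a,None,fx=5,fy=5,interpolation=2))
"
```

```text
clock: 7.0
position: [584.1, 315.8, 138.3]
ee_rot: [0.286, -3.126, 0.0]
force: [0.6, 0.1, -0.6]
gripper_width: 0.16
[584.1412555  315.83703873 138.30012992] -169.54640836625592 [ 3.91314138e-01  5.27665739e-01  1.45058351e+00  7.67359583e-04
  1.16568793e+00 -1.36223479e+00]
```

View pics/s4.png

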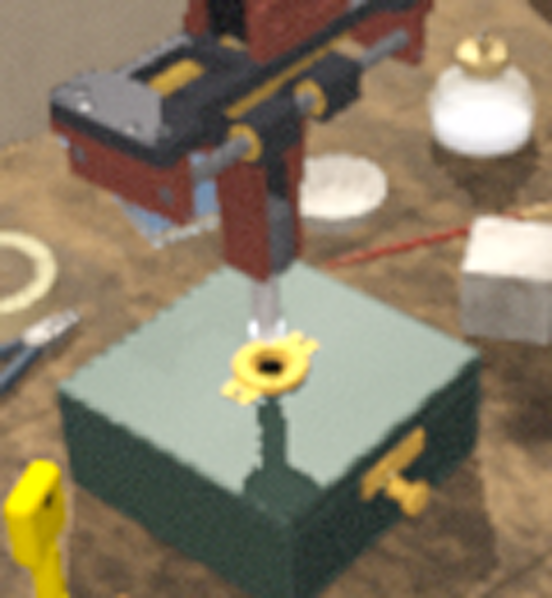

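View pics/d4.png

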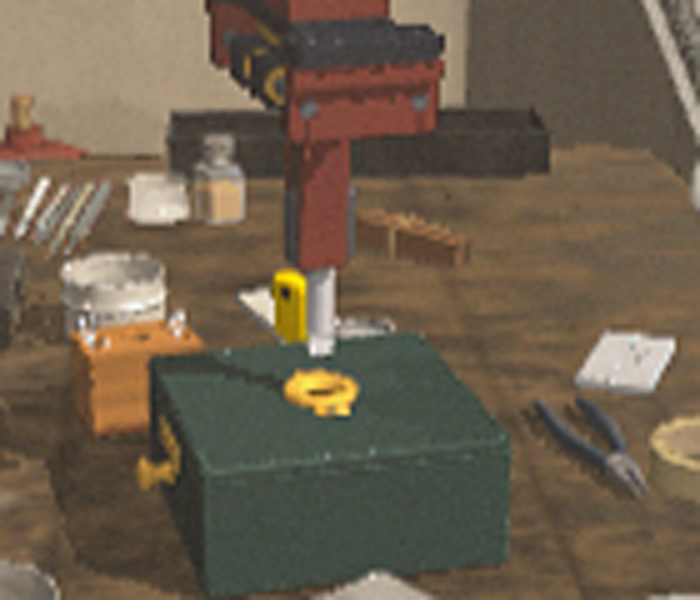

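View pics/w4.png

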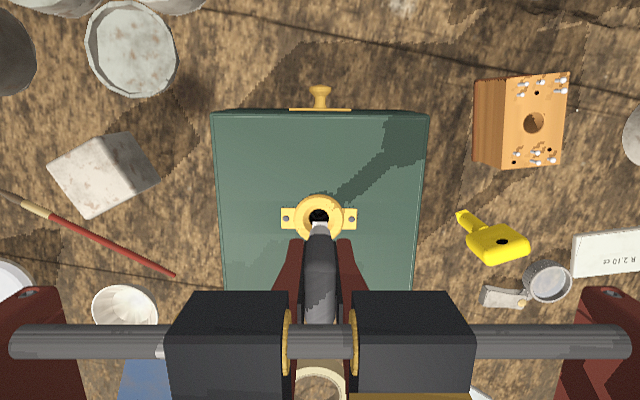

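```bash
python3 - <<'E'
from h import *
import pickle
np.set_printoptions(precision=2,suppress=True)
s=lambda x,y:(x/4.6+230-.4,y/4.6+130-.4)
d=lambda x,y:(x/5+260-.4,y/5+110-.4)
print("tip",*tri("scene",s(266,334),"side",d(320,351)));print("ring",*tri("scene",s(270,363),"side",d(322,389)))
# per-view residual assuming tip z 90, ring z 74
for z in (90,): print(plane("scene",s(266,334),z),plane("side",d(320,351),z))
print(plane("scene",s(270,363),74),plane("side",d(322,389),74))
c=pickle.load(open('w4.pkl','rb'))
for z in (70,60): print(z,proj('wrist',np.array([585.5,315,z]),c))
a=cv2.imread('pics/w4.png')[190:250,270:370];cv2.imwrite('pics/c8.png',cv2.resize(a,None,fx=8,fy=8,interpolation=2))
E
```

```text
tip [585.98 318.01  92.48] 1.2792419096036018
ring [586.65 316.42  72.68] 1.7079144370163464
[587.47 316.44  90.  ] [587.07 325.56  90.  ]
[584.29 317.5   74.  ] [587.15 314.58  74.  ]
70 [319.9 215.8]
60 [319.89 211.45]
```

View pics/c8.png

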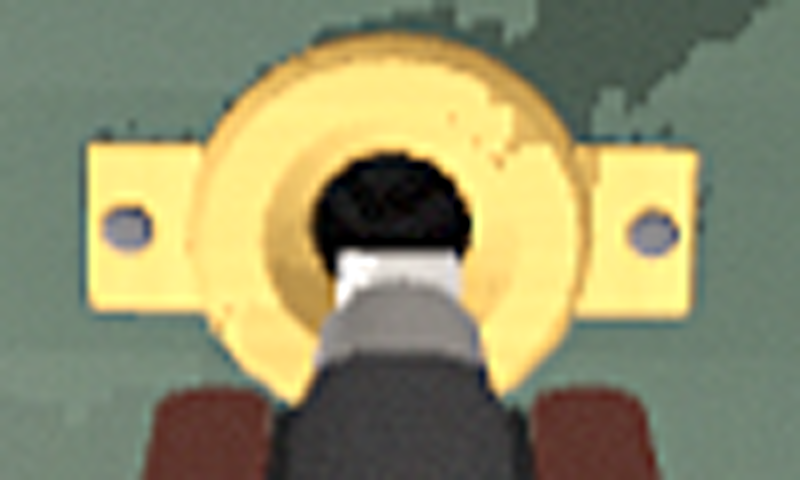

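```bash
python3 - <<'E'
from h import *
import pickle
np.set_printoptions(precision=2,suppress=True)
c=pickle.load(open('w4.pkl','rb'))
q=lambda x,y:(x/8+270-.4,y/8+190-.4)
p,R,s=pose(); print(p)
T=lambda X:R.inv().apply(X-p)
for z in (90,91.5): print("tip +x edge",T(plane('wrist',q(398,251),z,c))-[4.9,0,0])
print("bore far edge",T(plane('wrist',q(392,151),70,c))-[7.5,0,0])
print("bore sides",T(plane('wrist',q(313,225),70,c)),T(plane('wrist',q(470,225),70,c)))
print("ears",T(plane('wrist',q(128,228),73,c)),T(plane('wrist',q(653,233),73,c)))
print("ring outer top",T(plane('wrist',q(392,45),74,c)))
print("ring sides",T(plane('wrist',q(190,225),74,c)),T(plane('wrist',q(590,225),74,c)))
E
```

```text
[584.65 316.65 139.39]
tip +x edge [-2.09 -2.18 49.39]
tip +x edge [-1.54 -2.18 47.89]
bore far edge [-2.36 -2.74 69.39]
bore sides [ -2.04 -10.06  69.38] [-2.06  4.44 69.39]
ears [ -1.22 -26.81  66.38] [-1.79 21.05 66.39]
ring outer top [16.36 -2.7  65.39]
ring sides [ -0.58 -21.07  65.38] [-0.65 15.21 65.39]
```

```bash
python3 -m inch '[[0,0,0,-0.0002,-0.0006,0.005,1],[0,0,0,-0.0002,-0.0006,0.010,1],[0,0,0,-0.0002,-0.0006,0.014,1],[0,0,0,-0.0002,-0.0006,0.018,1],[0,0,0,-0.0002,-0.0006,0.022,1],[0,0,0,-0.0002,-0.0006,0.022,1]]'; python3 -m inch '[[0,0,0,0,0,0.002,1],[0,0,0,0,0,0.004,1],[0,0,0,0,0,0.004,1]]'
```

```text
clock: 7.75
position: [585.3, 314.7, 116.6]
ee_rot: [0.286, -3.127, 0.0]
force: [0.6, -0.8, -0.7]
gripper_width: 0.155
clock: 8.05
position: [585.5, 314.8, 113.1]
ee_rot: [0.286, -3.128, -0.0]
force: [-2.0, -0.0, -1.6]
gripper_width: 0.159
```

```bash
python3 -m inch '[[0,0,0,0,0,0.002,1],[0,0,0,0,0,0.003,1],[0,0,0,0,0,0.003,1]]';python3 -m inch '[[0,0,0,0,0,0,1],[0,0,0,0,0,0,1]]'; python3 -c "
from h import *
a=eyes.get_image('wrist')[:,:,::-1][170:260,260:380];cv2.imwrite('pics/w5.png',cv2.resize(a,None,fx=6,fy=6,interpolation=2))
s=sensors.sense();print(s['position'],s['force'],s['ft_torque'])"
```

```text
clock: 8.35
position: [585.5, 314.9, 110.2]
ee_rot: [0.286, -3.128, -0.0]
force: [-1.3, 0.0, -1.0]
gripper_width: 0.158
clock: 8.55
position: [585.6, 314.9, 110.3]
ee_rot: [0.286, -3.128, -0.0]
force: [-2.4, 0.8, -1.3]
gripper_width: 0.16
[585.55232586 314.86497851 110.31513558] [-1.70192973  0.43476266 -1.29904534] [0.17692032 0.16790361 0.01238589]
```

View pics/w5.png

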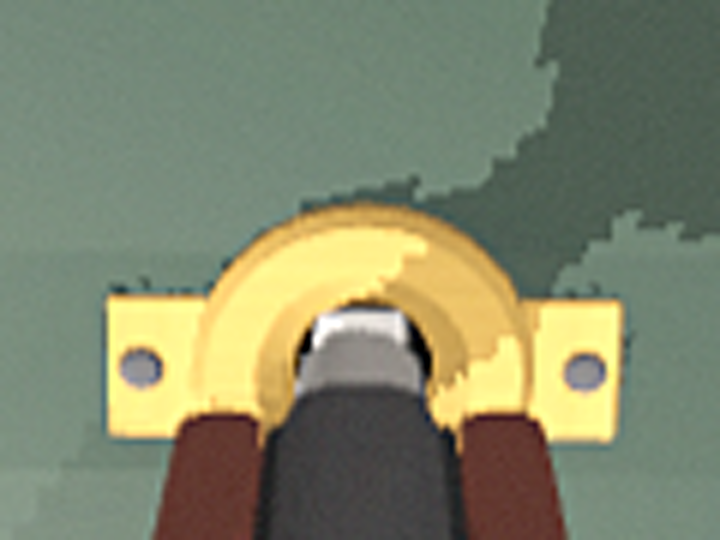

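```bash
python3 -m inch '[[0,0,0,0.0004,0,0.001,1],[0,0,0,0.0004,0,0.002,1],[0,0,0,0.0004,0,0.003,1],[0,0,0,0.0004,0,0.004,1],[0,0,0,0.0004,0,0.004,1]]';python3 -m inch '[[0,0,0,0,0,0,1],[0,0,0,0,0,0,1]]'
```

```text
clock: 9.1
position: [585.3, 314.8, 106.2]
ee_rot: [0.286, -3.128, -0.0]
force: [-1.2, 0.4, -0.7]
gripper_width: 0.158
clock: 9.3
position: [585.3, 314.7, 106.3]
ee_rot: [0.286, -3.128, -0.0]
force: [-0.8, 0.5, -0.6]
gripper_width: 0.153
```

```bash
python3 -m inch '[[0,0,0,0.0002,0,0.001,1],[0,0,0,0.0002,0,0.002,1],[0,0,0,0.0002,0,0.003,1],[0,0,0,0.0002,0,0.003,1],[0,0,0,0.0002,0,0.003,1]]';python3 -m inch '[[0,0,0,0,0,0.001,1],[0,0,0,0,0,0.002,1],[0,0,0,0,0,0.002,1],[0,0,0,0,0,0.002,1]]'
```

```text
clock: 9.8
position: [585.0, 314.8, 103.2]
ee_rot: [0.286, -3.128, -0.0]
force: [-0.9, 0.5, -1.6]
gripper_width: 0.156
clock: 10.2
position: [585.0, 314.8, 101.2]
ee_rot: [0.286, -3.128, -0.0]
force: [-2.1, 0.3, -2.3]
gripper_width: 0.159
```

```bash
for i in 1 2 3; do python3 -m inch '[[0,0,0,0.0002,0,0.001,1],[0,0,0,0.0002,0,0.001,1],[0,0,0,0.0002,0,0.001,1]]' | grep -E 'pos|force'; done
```

```text
position: [584.9, 314.7, 100.3]
force: [-1.6, 1.4, -1.0]
position: [584.9, 314.7, 99.4]
force: [-1.7, 0.2, -0.9]
position: [584.9, 314.7, 98.7]
force: [-0.4, -0.2, 1.7]
```

```bash
python3 -m inch '[[0,0,0,0,0,0.0012,1],[0,0,0,0,0,0.0015,1],[0,0,0,0,0,0.0015,1],[0,0,0,0,0,0.0015,1]]'; for i in 1 2 3; do python3 -m inch '[[0,0,0,0,0,0,1],[0,0,0,0,0,0,1]]' | grep -E 'pos|force'; done; python3 -c "
from h import *
s=sensors.sense();print(s['qpos'],s['ft_torque'])"
```

```text
clock: 11.5
position: [584.9, 314.7, 97.2]
ee_rot: [-0.286, 3.128, 0.0]
force: [-0.9, 0.2, 4.2]
gripper_width: 0.157
position: [584.9, 314.7, 97.1]
force: [-1.1, -0.2, 5.2]
position: [584.8, 314.7, 97.0]
force: [-0.5, -0.1, 4.5]
position: [584.8, 314.7, 97.0]
force: [0.1, -0.2, 4.0]
[ 3.89715804e-01  5.70543797e-01  1.48854961e+00 -1.23604306e-05
  1.08206134e+00 -1.36325775e+00] [ 0.02223841 -0.13391434  0.04713653]
```

```bash
python3 -m inch '[[0,0,0,0,0,-0.0007,1],[0,0,0,0,0,-0.0007,1]]'| grep -E 'pos|force'; for i in 1 2 3 4; do python3 -m inch '[[0,0,0.05,0,0,0,1],[0,0,0.1,0,0,0,1],[0,0,0.1,0,0,0,1]]' | grep -E 'pos|force|rot'; done
```

```text
position: [584.6, 314.6, 97.4]
force: [1.0, 0.8, 1.5]
position: [584.4, 314.7, 97.3]
ee_rot: [0.128, -3.138, -0.0]
force: [-0.2, 1.0, 1.5]
position: [584.4, 314.8, 97.4]
ee_rot: [-0.027, -3.141, -0.0]
force: [0.1, 0.3, 1.3]
position: [584.5, 315.0, 97.5]
ee_rot: [-0.183, -3.136, -0.001]
force: [0.8, 2.0, -0.1]
position: [584.5, 315.1, 97.5]
ee_rot: [-0.338, -3.123, -0.001]
force: [0.4, 2.1, -0.3]
```

```bash
for i in 1 2 3; do python3 -m inch '[[0,0,0,0,0,0.0007,1],[0,0,0,0,0,0.0007,1],[0,0,0,0,0,0.0007,1]]'| grep -E 'pos|force'; done; python3 -c "
from h import *
s=sensors.sense();print(s['qpos'],s['ft_torque'])"
```

```text
position: [584.6, 315.1, 97.1]
force: [-0.4, 2.7, 2.8]
position: [584.6, 315.1, 96.5]
force: [-2.1, 4.0, 5.2]
position: [584.6, 315.0, 95.8]
force: [-1.0, 3.8, 5.6]
[ 3.89996767e-01  5.71725635e-01  1.48958604e+00  7.33000227e-04
  1.07981066e+00 -9.63567261e-01] [ 0.9002317   0.21947353 -0.03014313]
```

```bash
python3 -m inch '[[0,0,0,0,0.0005,-0.0008,1],[0,0,0,0,0.0006,-0.0014,1],[0,0,0,0,0.0006,-0.0014,1]]'| grep -E 'pos|force'; for i in 1 2; do python3 -m inch '[[0,0,0.05,0,0,0,1],[0,0,0.1,0,0,0,1],[0,0,0.1,0,0,0,1]]' | grep -E 'pos|force|rot'; done
```

```text
position: [584.5, 315.1, 96.5]
force: [0.1, 3.9, -0.5]
position: [584.6, 315.2, 96.5]
ee_rot: [-0.498, -3.102, -0.0]
force: [-0.3, 4.0, -1.8]
position: [584.7, 315.4, 96.6]
ee_rot: [-0.65, -3.073, -0.0]
force: [0.1, 4.8, -2.1]
```

```bash
python3 -m inch '[[0,0,0,0.0003,0.0007,0,1],[0,0,0,0.0003,0.0007,0,1],[0,0,0,0.0003,0.0007,0,1]]'| grep -E 'pos|force';  python3 -m inch '[[0,0,0,0,0,0.0007,1],[0,0,0,0,0,0.0007,1],[0,0,0,0,0,0.0007,1]]'| grep -E 'pos|force'; python3 -c "
from h import *
s=sensors.sense();print(s['qpos'],s['ft_torque'])"
```

```text
position: [584.6, 315.5, 96.7]
force: [0.3, 0.3, -0.9]
position: [584.6, 315.6, 96.3]
force: [-0.0, 0.3, 1.8]
[ 3.91367969e-01  5.72027228e-01  1.48762925e+00 -5.10847723e-04
  1.08234613e+00 -7.61690764e-01] [ 0.06717657  0.01395467 -0.04935496]
```

```bash
for i in 1 2 3 4; do python3 -m inch '[[0,0,0,0,0,0,1]]' | grep -E 'pos|force'; done; python3 -m inch '[[0,0,0,0,0,0.0007,1],[0,0,0,0,0,0.0007,1],[0,0,0,0,0,0.0007,1]]'| grep -E 'pos|force';for i in 1 2 3 ; do python3 -m inch '[[0,0,0,0,0,0,1]]' | grep -E 'pos|force'; done;  python3 -c "
from h import *
a=eyes.get_image('wrist')[:,:,::-1][170:280,250:390];cv2.imwrite('pics/w6.png',cv2.resize(a,None,fx=5,fy=5,interpolation=2))
a=eyes.get_image('scene')[:,:,::-1][130:260,230:350];cv2.imwrite('pics/s6.png',cv2.resize(a,None,fx=4.6,fy=4.6,interpolation=2))"
```

```text
position: [584.6, 315.6, 96.3]
force: [-0.5, 1.1, 2.3]
position: [584.6, 315.6, 96.2]
force: [-1.2, -0.7, 2.9]
position: [584.7, 315.7, 96.2]
force: [-0.1, -1.3, 2.2]
position: [584.7, 315.8, 96.3]
force: [-1.2, -1.0, 2.0]
position: [584.8, 315.9, 95.7]
force: [0.0, -1.1, 4.9]
position: [584.8, 315.9, 95.6]
force: [-0.4, -2.1, 4.5]
position: [584.9, 316.0, 95.7]
force: [-0.8, -1.2, 4.4]
position: [584.8, 316.0, 95.6]
force: [-0.7, -2.0, 4.4]
```

View pics/w6.png

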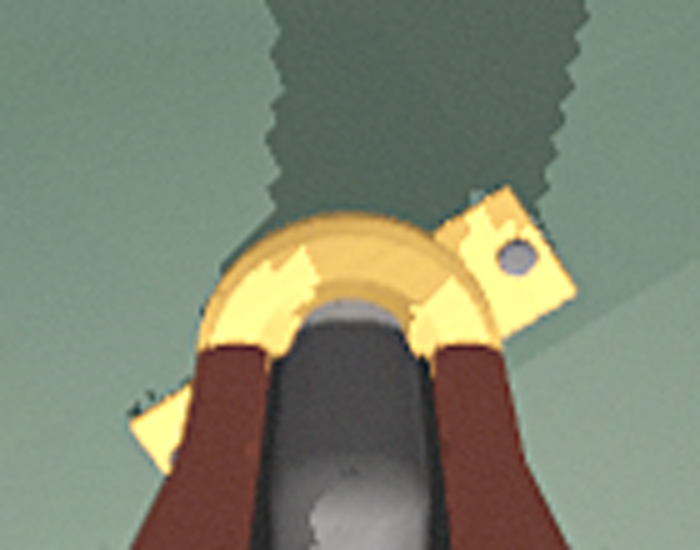

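View pics/s6.png

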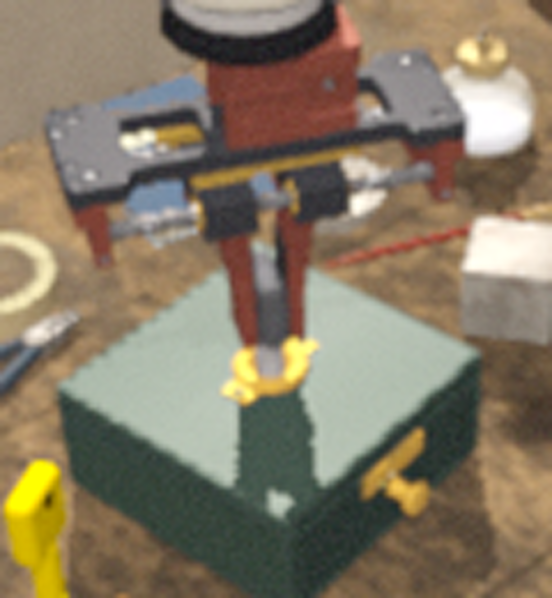

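```bash
python3 -m inch '[[0,0,0,0,-0.0002,-0.001,1],[0,0,0,0,-0.0002,-0.002,1],[0,0,0,0,-0.0002,-0.002,1]]'| grep -E 'pos|force'; for i in 1 2 3; do python3 -m inch '[[0,0,0.05,0,0.0001,0,1],[0,0,0.1,0,0.00017,0,1],[0,0,0.1,0,0.00017,0,1]]' | grep -E 'pos|force|rot'; done
```

```text
position: [584.3, 316.0, 97.1]
force: [0.6, 0.3, -0.6]
position: [584.4, 316.0, 97.0]
ee_rot: [-0.805, -3.036, 0.0]
force: [-0.5, 0.2, -0.7]
position: [584.6, 316.1, 97.2]
ee_rot: [-0.954, -2.993, 0.0]
force: [0.5, -0.1, -0.9]
position: [584.7, 316.3, 97.3]
ee_rot: [-1.101, -2.942, 0.0]
force: [-0.4, -1.4, -1.2]
```

```bash
for i in 1 2 3; do python3 -m inch '[[0,0,0,0,-0.0001,0.0006,1],[0,0,0,0,-0.0001,0.0006,1],[0,0,0,0,-0.0001,0.0006,1]]'| grep -E 'pos|force'; python3 -c "
from h import *
s=sensors.sense();print(s['ft_torque'],s['qpos'][5])"; done
```

```text
position: [584.8, 316.1, 96.8]
force: [0.0, -0.8, -0.7]
[ 0.03057089 -0.14308933 -0.03148899] -0.4622721630535881
position: [584.7, 316.1, 96.3]
force: [0.1, 0.1, 0.0]
[ 0.07336783 -0.09336626  0.06077594] -0.46155695129538266
position: [584.7, 316.1, 95.7]
force: [0.2, 0.6, -0.1]
[ 0.05253567 -0.11390401  0.00736059] -0.46144794942973644
```

```bash
for i in 1 2 3; do python3 -m inch '[[0,0,0,0,0,0.0008,1],[0,0,0,0,0,0.0008,1],[0,0,0,0,0,0.0008,1]]'| grep -E 'pos|force'; done
```

```text
position: [584.7, 316.1, 94.9]
force: [-1.2, 0.5, 0.4]
position: [584.7, 316.1, 94.1]
force: [-0.4, 0.4, -0.7]
position: [584.7, 316.1, 93.2]
force: [0.0, 0.7, -2.0]
```

```bash
for i in 1 2 3 4; do python3 -m inch '[[0,0,0,0,0,0.0008,1],[0,0,0,0,0,0.0008,1],[0,0,0,0,0,0.0008,1]]'| grep -E 'pos|force'; done
```

```text
position: [584.6, 316.0, 92.4]
force: [-0.0, 1.1, -1.0]
position: [584.7, 316.1, 91.7]
force: [0.0, 0.7, -0.4]
position: [584.7, 316.1, 90.8]
force: [-0.4, 0.3, -0.4]
position: [584.7, 316.1, 90.1]
force: [-0.7, 0.8, -1.0]
```

```bash
for i in 1 2 3; do python3 -m inch '[[0,0,0,0,0,0.0006,1],[0,0,0,0,0,0.0006,1],[0,0,0,0,0,0.0006,1]]'| grep -E 'pos|force'; done; python3 -c "
from h import *
s=sensors.sense();print(s['ft_torque'],s['qpos'][5])"
```

```text
position: [584.7, 316.0, 89.5]
force: [-0.5, 1.0, -1.3]
position: [584.7, 316.1, 88.9]
force: [-0.3, 1.1, -1.2]
position: [584.7, 316.1, 88.2]
force: [-0.1, 1.0, -0.4]
[ 0.26154568 -0.13250672 -0.00608416] -0.4614349328712621
```

```bash
for i in 1 2 3; do python3 -m inch '[[0,0,0,0,0,0.0005,1],[0,0,0,0,0,0.0005,1],[0,0,0,0,0,0.0005,1]]'| grep -E 'pos|force'; done; python3 -c "
from h import *
s=sensors.sense();print(s['ft_torque'],s['qpos'][5])"
```

```text
position: [584.7, 316.1, 87.8]
force: [0.1, 1.3, -0.7]
position: [584.7, 316.0, 87.3]
force: [-0.0, 1.2, -1.2]
position: [584.7, 316.0, 87.0]
force: [-0.6, 0.9, 1.5]
[ 0.20873259  0.03656343 -0.00716766] -0.46143561011735007
```

```bash
python3 -m inch '[[0,0,0,0,0.0001,0.0004,1],[0,0,0,0,0.0001,0.0004,1],[0,0,0,0,0.0001,0.0004,1]]'| grep -E 'pos|force';  for i in 1 2 3; do python3 -m inch '[[0,0,0.05,0,0.0001,0,1],[0,0,0.1,0,0.00017,0,1],[0,0,0.1,0,0.00017,0,1]]' | grep -E 'pos|force|rot';  python3 -c "
from h import *
s=sensors.sense();print(s['ft_torque'],s['qpos'][5])"; done
```

```text
position: [584.7, 316.1, 86.6]
force: [-0.8, 0.3, 4.3]
position: [585.3, 316.3, 86.7]
ee_rot: [1.249, 2.882, 0.001]
force: [-0.4, 0.1, 3.5]
[0.08717945 0.00939268 0.02544972] -0.3608301197730463
position: [585.0, 316.5, 86.6]
ee_rot: [1.39, 2.817, 0.001]
force: [-0.9, 0.6, 3.8]
[ 0.17587831  0.10091098 -0.01383148] -0.26197229174529985
position: [585.1, 316.6, 86.3]
ee_rot: [-1.528, -2.745, -0.0]
force: [-1.0, 0.6, 3.1]
[ 0.35871656  0.04596646 -0.00679269] -0.16267657240671457
```

```bash
for i in 1 2 3 4; do python3 -m inch '[[0,0,0.05,0,0.0001,0,1],[0,0,0.1,0,0.00017,0,1],[0,0,0.1,0,0.00017,0,1]]' | grep -E 'pos|force|clock';  python3 -c "
from h import *
s=sensors.sense();print(s['ft_torque'],s['qpos'][5])"; done; python3 -c "
from h import *
a=eyes.get_image('side')[:,:,::-1][110:230,260:400];cv2.imwrite('pics/d7.png',cv2.resize(a,None,fx=5,fy=5,interpolation=2))
a=eyes.get_image('wrist')[:,:,::-1];cv2.imwrite('pics/w7.png',a)"
```

```text
clock: 24.5
position: [585.3, 316.7, 86.3]
force: [-0.8, 0.7, 2.1]
[0.38870677 0.02429603 0.02389418] -0.06311364208814813
clock: 24.8
position: [585.4, 316.8, 86.3]
force: [0.0, 1.7, 3.1]
[0.34954178 0.04260454 0.0308709 ] 0.03663896580762084
clock: 25.1
position: [585.6, 316.8, 86.4]
force: [0.1, 2.0, 2.1]
[ 0.40765641  0.05872106 -0.05017094] 0.13647922352964562
clock: 25.4
position: [585.8, 316.8, 86.4]
force: [-0.9, 2.4, 1.7]
[0.48213773 0.05286415 0.05624469] 0.23631486054134063
```

View pics/d7.png

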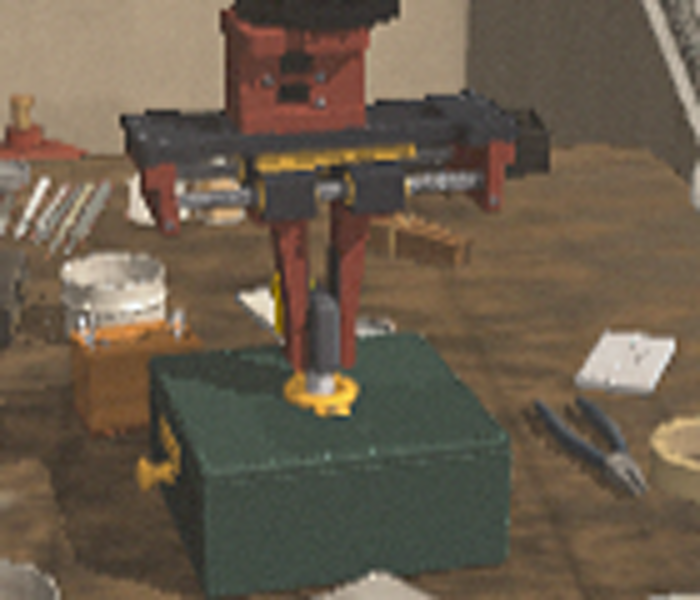

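View pics/w7.png

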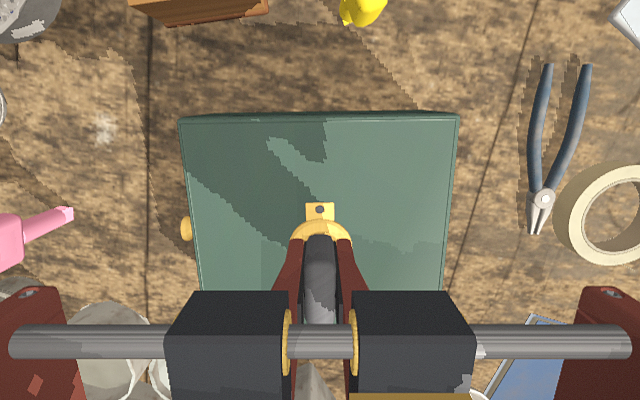

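```bash
for i in 1 2 3 4; do python3 -m inch '[[0,0,0.05,0.0002,0.00008,0,1],[0,0,0.1,0.0002,0.00017,0,1],[0,0,0.1,0.0002,0.00017,0,1]]' | grep -E 'pos|force|clock';  python3 -c "
from h import *
s=sensors.sense();print(s['ft_torque'],s['qpos'][5])"; done; python3 -c "
from h import *
a=eyes.get_image('side')[:,:,::-1][110:230,260:400];cv2.imwrite('pics/d8.png',cv2.resize(a,None,fx=5,fy=5,interpolation=2))"
```

```text
clock: 25.8
position: [585.9, 316.9, 86.4]
force: [0.1, 1.4, 3.0]
[ 0.293958   -0.01017206  0.08092283] 0.33752935764290304
clock: 26.1
position: [586.1, 317.0, 86.4]
force: [0.1, 1.2, 2.4]
[ 0.15903153 -0.05408942  0.04346348] 0.4372727360586377
clock: 26.4
position: [586.3, 317.0, 86.4]
force: [-0.3, 0.4, 2.2]
[ 0.02733875 -0.07234017  0.01978485] 0.5371632293790332
clock: 26.7
position: [586.5, 317.1, 86.3]
force: [-0.6, -0.2, 3.6]
[-0.09239869 -0.08726793  0.00743744] 0.6371063915010622
```

View pics/d8.png

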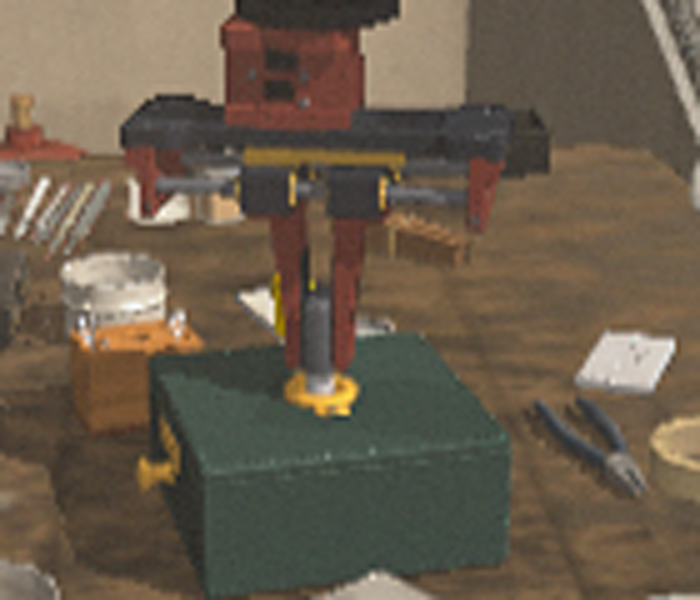

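```bash
for i in 1 2 3 4; do python3 -m inch '[[0,0,0.05,0.00005,0.00008,0,1],[0,0,0.1,0.00005,0.00017,0,1],[0,0,0.1,0.00005,0.00017,0,1]]' | grep -E 'pos|force|clock';  python3 -c "
from h import *
s=sensors.sense();print(s['ft_torque'],s['qpos'][5])"; done; python3 -c "
from h import *
a=eyes.get_image('side')[:,:,::-1][110:230,260:400];cv2.imwrite('pics/d9.png',cv2.resize(a,None,fx=5,fy=5,interpolation=2))"
```

```text
clock: 27.05
position: [586.7, 317.1, 86.4]
force: [0.6, -0.6, 2.7]
[-0.1688089  -0.10931009  0.01400561] 0.7374097008982923
clock: 27.35
position: [586.8, 317.1, 86.4]
force: [0.9, -0.8, 3.1]
[-0.34610954 -0.17554837  0.057431  ] 0.8370012743876203
clock: 27.65
position: [587.1, 317.2, 86.4]
force: [-0.3, -1.9, 2.8]
[-0.35166069 -0.12036683  0.1138325 ] 0.936764820969387
clock: 27.95
position: [587.3, 317.1, 86.4]
force: [1.1, -2.0, 2.9]
[-0.46641561 -0.22509382 -0.02855561] 1.0365160342506161
```

View pics/d9.png

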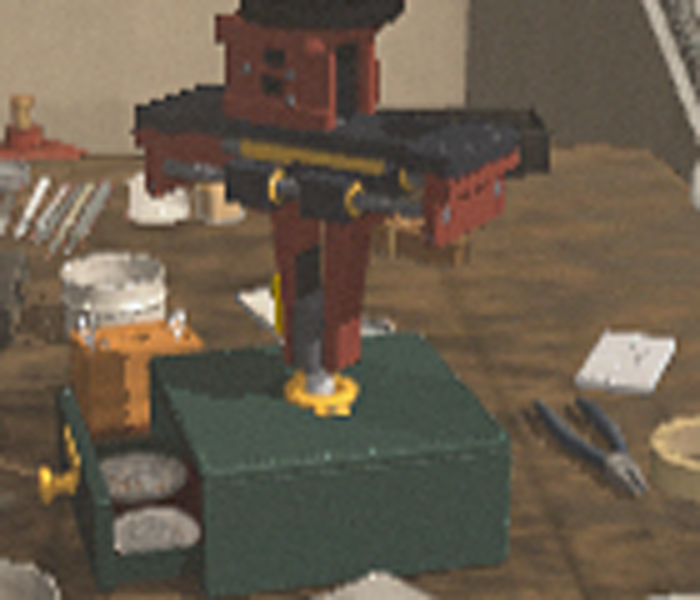

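The side view shows the drawer thrown open, with the knob now at crop (57,485) against (155,470) before. I'll relieve the side load, release and lift away.

```bash
python3 -m inch '[[0,0,0,-0.0002,0.0002,-0.0004,1],[0,0,0,-0.0002,0.0002,-0.0004,1]]'|grep -E 'pos|force'; python3 -m inch '[[0,0,0,0,0,0,0],[0,0,0,0,0,0,0],[0,0,0,0,0,0,0],[0,0,0,0,0,0,0],[0,0,0,0,0,0,0],[0,0,0,0,0,0,0]]'; python3 -c "
from h import *
a=eyes.get_image('wrist')[:,:,::-1];cv2.imwrite('pics/w9.png',a)"
```

```text
position: [587.3, 317.1, 86.9]
force: [1.6, -1.5, 2.3]
clock: 28.8
position: [587.1, 317.2, 86.8]
ee_rot: [-2.812, -1.4, 0.0]
force: [0.1, -0.3, -0.7]
gripper_width: 0.499
```

View pics/w9.png

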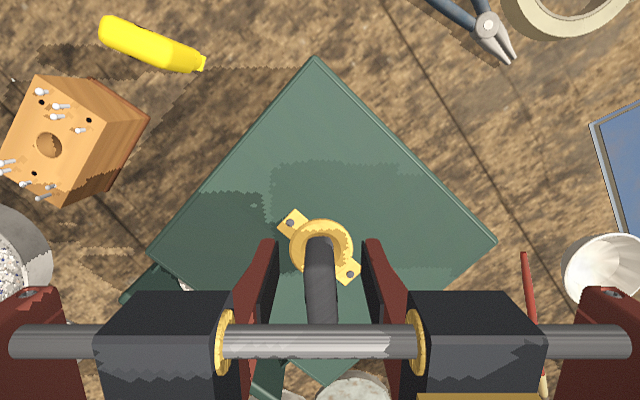

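The key stands between the open fingers at (321,275), clear on both sides.

```bash
python3 -m inch '[[0,0,0,0,0,-0.02,0],[0,0,0,0,0,-0.05,0],[0,0,0,0,0,-0.09,0],[0,0,0,0,0,-0.13,0],[0,0,0,0,0,-0.17,0],[0,0,0,0,0,-0.17,0]]'; python3 -c "
from h import *
a=eyes.get_image('wrist')[:,:,::-1];cv2.imwrite('pics/wa.png',a)
a=eyes.get_image('scene')[:,:,::-1];cv2.imwrite('pics/sa_full.png',a);a=a[150:290,220:370];cv2.imwrite('pics/sa.png',cv2.resize(a,None,fx=4.2,fy=4.2,interpolation=2))
a=eyes.get_image('side')[:,:,::-1];cv2.imwrite('pics/da_full.png',a);a=a[130:250,250:390];cv2.imwrite('pics/da.png',cv2.resize(a,None,fx=5,fy=5,interpolation=2))"
```

```text
clock: 29.45
position: [590.6, 318.7, 263.9]
ee_rot: [2.812, 1.4, 0.019]
force: [0.5, 0.3, -0.0]
gripper_width: 0.499
```

View pics/wa.png

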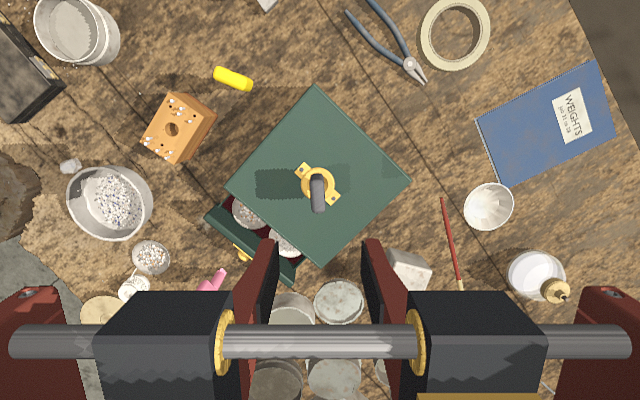

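View pics/sa.png

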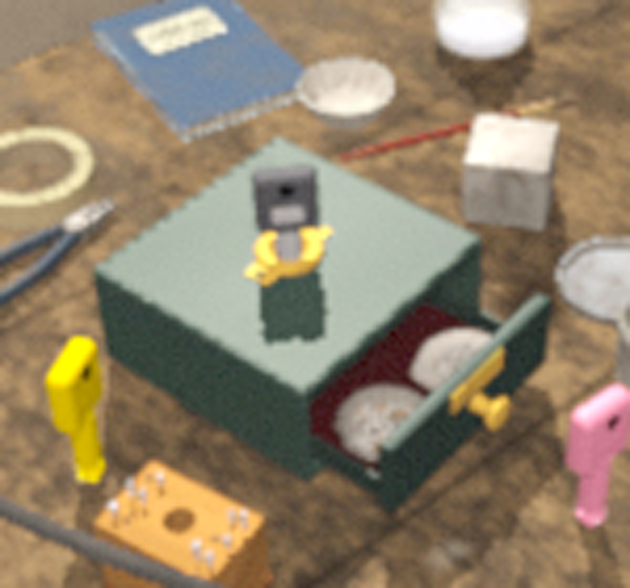

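View pics/da.png

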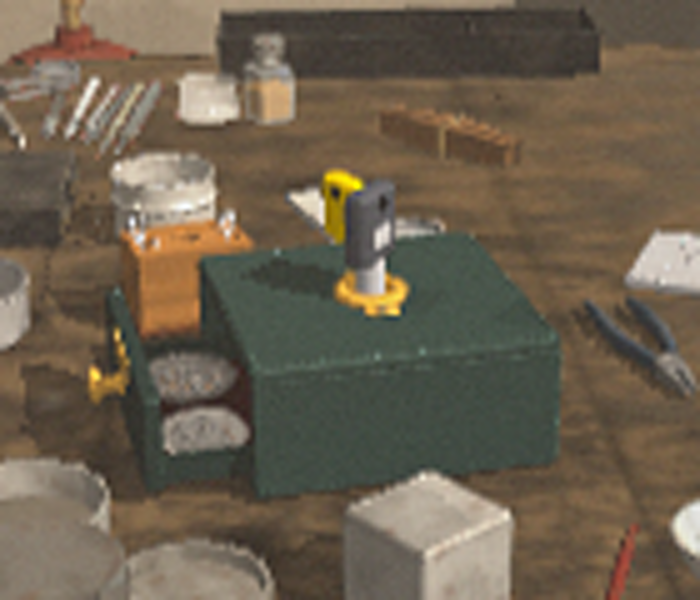

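```bash
python3 - <<'E'
from h import *
np.set_printoptions(precision=1,suppress=True)
s=lambda x,y:(x/4.2+220-.4,y/4.2+150-.4)
d=lambda x,y:(x/5+250-.4,y/5+130-.4)
print("bow",*tri("scene",s(286,202),"side",d(371,221)))
k,e=tri("scene",s(495,411),"side",d(96,385));print("knob",k,e,np.linalg.norm((k-np.array([499.6,302,36.6]))[:2]))
print(sensors.sense()['clock'])
# bystander shift
a=cv2.imread('pics/da_full.png');b=cv2.imread('pics/side0.png')
D=cv2.absdiff(a,b).max(2);D[:130]=0
n,l,st,ce=cv2.connectedComponentsWithStats((D>60).astype(np.uint8))
for i in range(1,n):
  if st[i,4]>25: print(st[i],ce[i])
E
```

```text
bow [585.4 317.9 107.3] 4.152850644422236
knob [449.4 293.3  36.7] 0.05747331249823948 50.98191991941762
29.6
[   0  140   42   53 1025] [ 19.  167.9]
[280 161  13  17 110] [285. 168.]
[319 167   9  13  75] [322.5 173.4]
[229 181   9  11  58] [232.4 185.4]
[319 181   8   8  38] [323.4 185.5]
[  9 185  16   9  51] [ 16.7 189.7]
[  0 189   8  19  74] [  3.6 199.5]
[ 48 190  21   2  32] [ 56.6 190.4]
[283 212  17   9  99] [290.6 215.5]
```

```bash
python3 - <<'E'
import cv2,numpy as np
f=lambda n:cv2.resize(cv2.imread(n)[165:215,210:270],None,fx=6,fy=6,interpolation=2)
cv2.imwrite('pics/cmp.png',np.hstack([f('pics/side0.png'),f('pics/da_full.png')]))
E
```

```text
(no output)
```

View pics/cmp.png

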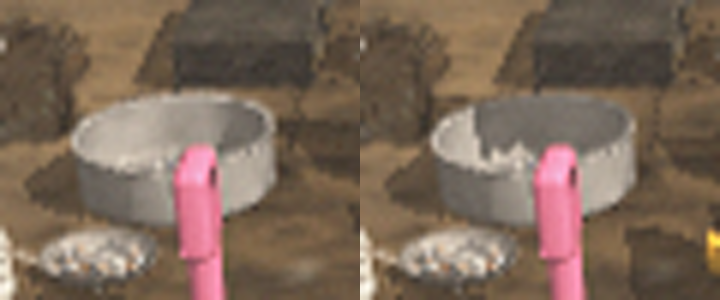

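The crops at side (210–270, 165–215) show the bowl in the same place; only the arm's shadow on it has changed. Everything checks out, so I'm handing in.

```bash
python3 -c "
from plant import job_done
print(job_done())"
```

```text
the job is handed in; nothing more can be done
None
```

The safe is open and the key is standing upright in the lock. I handed the job in at about 29.6 s on the robot's clock, with the gripper open and well clear.

**What I did:** I took the grey key from the stand, guided it down the lock and turned it with light pressure until the push vanished. It then dropped fully home. I turned it clockwise about 1.5 rad (counted from when it bottomed) until the drawer sprang open, then released it and lifted straight up. Wrist force readings stayed below about 7 N while the key was in the lock.

**Last checks:**
- **Key:** the bow measured 107.3 mm above the bench, against 107 mm when fully home. The scene and side views disagreed by about 4 mm on that point.
- **Drawer:** the knob had moved about 51 mm, so the drawer is fully open.
- **Other things:** comparing side views from before and after showed only the key, the drawer, the robot and its shadows changed. I looked closely at the bowl and it had not moved. I compared only the side view.

**Didn't fit at first:**
- **Search:** while I was searching for the socket, the key rubbed on the bore wall with up to about 5 N sideways. I shifted the arm slightly to clear it.
- **Depth:** by the arm's reading the key bottomed about 2 mm lower than I expected, so I relied on the camera height above.

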